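# Clear the cutlery chest and hold its lid half open

### The job

A marble ball sits on the lid of the cutlery chest: move it to the foot ring on top of the upturned white bowl, without letting it fall, and leave it balanced there. Then raise the chest's lid, which has a black handle and falls shut when let go, to 45 degrees with the gripper, so that guests across the counter can reach the cutlery, and hold it still there: finish while still holding the lid at 45 degrees. Do not shift or knock over any of the other tableware.

Things in the scene. Friction and masses are not known exactly. Their poses are not given: they have to be found in the camera images.
- chest: Wooden cutlery chest, fixed, 180 (x) by 240 (y) by 82 mm high without its lid. Origin: centre of its underside. Its +x points away from the robot, give or take its yaw; the hinge runs along its -x side at x = -90 mm, the handle is near its +x side. The lid is a 190 by 250 by 8 mm board, its top face 90.5 mm above the counter when shut.
- lid (a joint): Lid hinge angle in rad: 0 shut, growing as the lid rises, stop at 1.3. 45 degrees is 0.785. The lid weighs about 0.28 kg (varies) and falls shut from any angle when let go. The angle is between lid and counter.
- lid_hinge (a point): Middle of the hinge line, at the lid's underside, 82.5 mm above the counter (chest x = -90, y = 0). Its frame turns with the lid: x from the hinge towards the handle, y along the hinge, z out of the lid's top face.
- lid_handle (a point): Centre of the handle's grip bar: black U-handle, round bar 12 mm thick along the lid's y, posts 100 mm apart, bar centre 35 mm above the lid's top face, 125.5 mm above the counter when shut. In the lid_hinge frame it lies at x = 150, y = 0, z = 43 mm; same axes. It moves on an arc about the hinge, up and towards the robot.
- ball_center (a point): Centre of the marble ball, 50 mm diameter, 0.17 kg (varies). It starts about 115 mm above the counter in a low brass ring on the lid (outer radius 21, inner 15, 5 mm high, centred at chest x = -30, y = 0 mm).
- ball: The same ball. Its origin is a point on its surface that rolls with it: use ball_center.
- bowl: White ceramic bowl standing upside down, loose, 0.4 kg, 138 mm across the rim at the counter, a dome to 56 mm high, with a foot ring on top (outer radius 21, inner 16, 7 mm high). Origin: centre on the counter.
- bowl_seat (a point): Centre of the foot ring's upper edge, 63 mm above the counter. A ball resting in the ring has its centre about 19 mm above this point (82 mm above the counter).
- glass_a: Stemmed wine glass, bystander, 194 mm high, 72 mm wide. Origin: centre of its foot.
- glass_b: Second such wine glass, bystander.
- bottle_a: Dark wine bottle, bystander, 290 mm high, 74 mm wide. Origin: centre of its underside.
- bottle_b: Second such bottle, bystander.
- dish: Small blue dish, bystander, 84 mm wide, 45 mm high. Origin: centre of its underside.
- napkin_ring: Wooden napkin ring standing on its end, bystander, 48 mm wide, 30 mm high. Origin: centre of its underside.
- vase: White vase with lavender, bystander, 68 mm wide, 175 mm high. Origin: centre of its underside.

How it is judged:
By the outcome, as a careful person would: the job done as asked, in the order asked, and still so for the second after the job is handed in, while the arm keeps its last pose, push and grip.
It also fails if it takes over 64 s, if anything falls off the work surface, if the arm or the gripper's body presses on something with over 40 N, if the wrist force passes 120 N, or if a joint passes its speed limit or range.

### The arm

A 6-joint arm with a two-finger parallel gripper is mounted at the origin on the work surface. World frame = base frame: x ahead of the robot, y to its left, z up, the work surface at z = 0. Lengths are in mm, angles in degrees, forces in N, time in s.
With the tool pointing down it reaches from about 300 to 850 mm from the base axis. Payload 4.2 kg.
Tool frame: the origin (TCP) lies midway between the tips of the shut fingers; the grasp point (between the pads) lies 19 mm behind it (env.grip_depth is the distance from the TCP to the grasp point, in mm); z points along the fingers, y is the line along which they close (so a half turn about z gives the same grasp; the last joint's range is limited). The gripper opens to 91 mm and grips with 3 to 60 N. Pads are 32 mm wide; open, the fingers measure 118 mm over their backs; the gripper's body (76 mm by 178 mm) begins 60 mm behind the grasp point.
Start: joints at [65.26, 18.312, 89.639, -0, 72.044, -1.146], TCP at [230.153, 526.947, 213.976] pointing down, gripper open.
Joint ranges: [-177.97, 177.97], [-48.28, 115.42], [12.27, 149.76], [-77.06, 257.06], [2.81, 150.46], [-146.56, 146.56]. Speed limits (degrees/s): [147.25, 147.25, 180, 180, 180, 180].

### API

Orientations are given as [roll, pitch, yaw] about the fixed x, y, z axes, in that order (R = Rz(yaw) Ry(pitch) Rx(roll)).
In Python, from workcell import env, eyes gives the robot as it stands.
- The arm moves only by the tool send_rows, never from a script. Its argument "motion" is a list of rows, each a list of 7 numbers: the shift along the world's x, y, z normalised to -1 to 1, where 1 is 0.5 m, then the turn, a rotation vector about the world's x, y, z normalised to -1 to 1, where 1 is 60 degrees, then the opening, from -1 (shut) to 1 (fully open). A call has 1 to 20 rows; each row is the pose to reach, as a shift and turn from the pose commanded when the call began; what a row does not reach only later rows make up. A row lasts 1/8 s, in which the tool goes at most 62.5 mm and 10.7 degrees, less where a joint would pass 70% of its speed; a pose out of reach is approached as far as the arm can. A call with a number of a shift or a turn outside -1 to 1 is refused whole. A call with a gripper value outside its range is refused whole. The fingers move at their own pace and stop on an object; "squeeze" is the grip in N (left out, the last holds). Time passes only in rows, so rows that repeat a pose let the fingers close. It gives the time, the measured TCP pose, the force, the opening and the grip force at its end, in the units of the state.
- env.state(): the state, without advancing time (a new reading comes with each control period).
- eyes.grab_frame(name): name is "scene" or "top" or "wrist"; returns a dict with "pixels" (420x560x3 uint8, red, green, blue), "depth" (420x560 float32, mm along the optical axis (not along the pixel's ray), 0 where there is no reading), "fx", "fy", "cx", "cy" (pixels), "R" (3x3) and "t" (3): a world point X has camera coordinates R X + t; the wrist camera has in their place "T_tool_cam" (4x4, takes a point from camera to tool coordinates, whose origin is the TCP and whose axes are the flange's). Camera axes: x right, y down, z forward; pixel columns grow to the right and rows downward; lengths in mm; the calibration is good to about 2 mm. A picture is of the moment at which its call begins: read the wrist's pose just before it.
- env.job_done(): hands the job in; it is judged then, once.
The state is a dict: "time_s": time; "qpos": joint angles; "qvel": joint speeds; "effort": joint torques, N m; "ee_pos": TCP position; "ee_rot": TCP orientation; "force": force on the tool from outside, world axes, zero at the start; "torque": the same for the moment, N m; "gripper_width": finger opening in mm; "gripper_force": force on a finger pad.
Only numpy, scipy, OpenCV 4.12 (cv2) and the standard library are available. Lean on these libraries where they do the work, as an engineer would, in place of code of your own. Each camera call takes 0.05 s, during which the arm holds its last target. There are 200 camera calls.

## Working session

There is one attempt and no reset: what is moved stays moved. The work goes in short steps, Python scripts to look and compute and a tool call to move; the robot and the scene stay as the last step left them, time stands still between calls to the robot, and variables do not carry over. Pictures are saved under pics/ and viewed, at most 10 in all, crops included, and the job is handed in when it is done.

Besides the shell and the picture viewer there is one more tool, called as name([rows], argument=value, ...), one row to a line, values as JSON. send_rows: Moves the arm, as the interface text tells. Its arguments: {"type":"object","properties":{"motion":{"type":"array"},"squeeze":{"type":"number"}},"required":["motion"]}

```bash
mkdir -p pics; ls; python3 - <<'E'
from workcell import env, eyes
import cv2,numpy as np,pickle
F={n:eyes.grab_frame(n) for n in("scene","top")}
pickle.dump(F,open('F.pkl','wb'))
for n,f in F.items():
    cv2.imwrite(f'pics/{n}.png',f['pixels'][:,:,::-1])
    print(n,f['fx'],f['cx'],f['cy'],(-f['R'].T@f['t']).round(),f['R'].round(2).tolist(), (f['depth']>0).mean())
print(env.state(),env.grip_depth)
E
```

```text
pics
scene 541.279728727273 275.99591413928044 211.65634782498282 [1265.  241. 1236.] [[-0.34, 0.94, 0.01], [0.79, 0.3, -0.54], [-0.51, -0.17, -0.84]] 0.9960501700680272
top 499.95659080864465 273.0748028831568 208.9297912276515 [ 407.    6. 1751.] [[-0.02, -1.0, -0.0], [-0.99, 0.02, -0.1], [0.1, -0.0, -0.99]] 0.995812074829932
{'time_s': 0.1, 'qpos': array([ 6.52597784e+01,  1.83480163e+01,  8.96982725e+01, -1.93723744e-04,
        7.20435531e+01, -1.14512839e+00]), 'qvel': array([-0.04932428, -0.10318791, -0.0945623 ,  0.03441458, -0.13882541,
        0.01340722]), 'effort': array([ 6.89815188e-04, -4.13335776e+01, -2.32510042e+01,  7.30287773e-02,
        4.21080273e-02, -3.94175402e-05]), 'ee_pos': array([229.96445138, 526.53165491, 213.21171552]), 'ee_rot': array([-1.79910172e+02, -1.61132574e-03,  1.56404965e+02]), 'force': array([-0.99193171, -1.03296889, -0.5460471 ]), 'torque': array([ 0.00211723,  0.00547275, -0.03936774]), 'gripper_force': 0.0, 'gripper_width': 90.82406360536841} 18.8
```

View pics/scene.png

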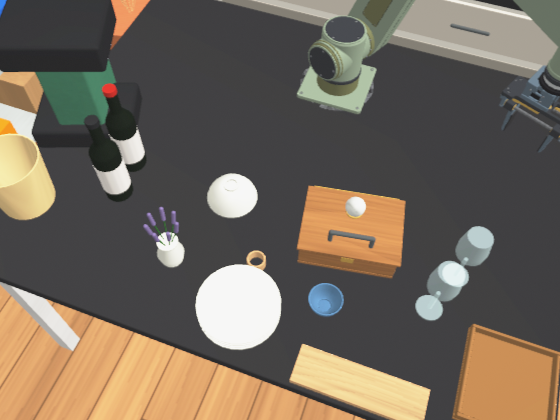

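View pics/top.png

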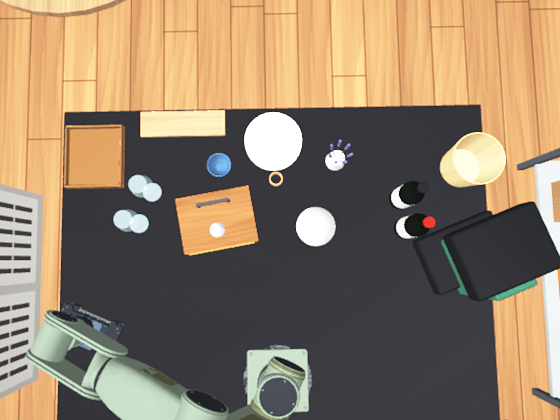

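The scene view shows the ball at about (356,207), the handle at (351,238) and the bowl at (232,195). In the top view they are at (217,230), (213,203) and (316,227). The glasses are left of the chest in the top view, and the bottles are well to the right.

```bash
cat > h.py <<'E'
import numpy as np,cv2
def cloud(f):
    v,u=np.mgrid[:420,:560]; d=f['depth'].astype(float)
    P=np.stack([(u-f['cx'])/f['fx']*d,(v-f['cy'])/f['fy']*d,d],-1)
    return (P-f['t'])@f['R']
def sphere(P,r=25):
    from scipy.optimize import least_squares
    return least_squares(lambda c:np.linalg.norm(P-c,axis=1)-r,P.mean(0)-[0,0,15],loss='soft_l1').x
def ray(f,u,v,z):
    d=f['R'].T@np.array([(u-f['cx'])/f['fx'],(v-f['cy'])/f['fy'],1]); o=-f['R'].T@f['t']
    return o+d*(z-o[2])/d[2]
E
python3 - <<'E'
import pickle; from h import *
F=pickle.load(open('F.pkl','rb'))
box={'scene':dict(ball=(343,195,370,219),bowl=(200,170,262,220),chest=(295,180,410,280)),'top':dict(ball=(207,220,228,240),bowl=(290,203,342,250),chest=(170,180,262,258))}
for n,f in F.items():
    P=cloud(f); hsv=cv2.cvtColor(f['pixels'],cv2.COLOR_RGB2HSV)
    def sub(k,m):
        M=np.zeros(m.shape,bool);a,b,c,d=box[n][k];M[b:d,a:c]=1;return M&m
    white=(hsv[...,1]<60)&(hsv[...,2]>110)
    m=sub('ball',white&(P[...,2]>96)); v,u=np.nonzero(m)
    print(n,'ball fit',sphere(P[m]).round(1),'ray',ray(f,(u.min()+u.max())/2,(v.min()+v.max())/2,115).round(1),m.sum())
    m=sub('bowl',white&(P[...,2]>5)); 
    from scipy.optimize import least_squares
    Q=P[m]; t=Q[Q[:,2]>57]; print(' bowl foot',((t.max(0)+t.min(0))/2).round(1),t.mean(0).round(1),len(t),t[:,2].max())
    v,u=np.nonzero(m);(c,r)=cv2.minEnclosingCircle(np.stack([u,v],1).astype(np.float32));print(' bowl outline ray z20',ray(f,*c,20).round(1),r)
    q=Q[(Q[:,2]<45)];cc=least_squares(lambda p:np.hypot(q[:,0]-p[0],q[:,1]-p[1])-(p[2]-p[3]*q[:,2]-p[4]*q[:,2]**2),[*Q.mean(0)[:2],69,.1,0],loss='soft_l1').x;print(' bowl axis fit',cc.round(2))
    sat=(hsv[...,1]>90)
    m=sub('chest',sat&(abs(P[...,2]-90.5)<5))
    L=P[m]; rc=cv2.minAreaRect(L[:,:2].astype(np.float32));print(' lid',rc,np.median(L[:,2]))
    m=sub('chest',(hsv[...,2]<90)&(P[...,2]>108)); H=P[m]
    rc=cv2.minAreaRect(H[:,:2].astype(np.float32));print(' handle',rc,H.mean(0).round(1),H[:,2].max(),m.sum())
    # lone objects
    m=((P[...,2]>12)&(P[...,0]>300)&(P[...,0]<1000)&(abs(P[...,1])<620)).astype(np.uint8)
    k,lab,st,ce=cv2.connectedComponentsWithStats(m)
    for i in range(1,k):
        if st[i,4]>40:
            q=P[lab==i];print('  obj',ce[i].round(),q.min(0).round(),q.max(0).round(),st[i,4])
E
```

```text
scene ball fit [508.3 185.4 116.3] ray [507.8 188.  115. ] 303
 bowl foot [878.2  33.7 646.6] [ 547.2 -130.3   98.2] 220 1236.15670473306
 bowl outline ray z20 [ 531.  -140.8   20. ] 24.883190155029297
 bowl axis fit [ 5.2009e+02 -1.4621e+02  6.8390e+01  5.0000e-02  1.0000e-02]
 lid ((541.6463012695312, 191.58114624023438), (197.74322509765625, 250.09176635742188), 9.67508316040039) 91.13930686855255
 handle ((927.8551025390625, 195.5080108642578), (103.83707427978516, 672.5248413085938), 88.96694946289062) [790.1 210.9 435.6] 1236.15670473306 46
  obj [96. 93.] [ 300. -620.   12.] [ 651. -402.  378.] 11070
  obj [ 32. 189.] [ 650. -620.   12.] [ 793. -575.  178.] 1703
  obj [231. 194.] [ 458. -209.   12.] [587. -79.  68.] 1590
  obj [351. 230.] [427.  53.  12.] [658. 329. 145.] 7773
  obj [166. 241.] [ 710. -257.   12.] [ 789. -176.  187.] 1053
  obj [459. 264.] [513. 392.  13.] [689. 507. 201.] 2310
  obj [238. 305.] [ 664. -101.   12.] [919.  97.  58.] 5817
  obj [325. 297.] [695. 146.  12.] [779. 228.  53.] 671
  obj [472. 364.] [669. 526.  12.] [891. 620.  41.] 913
  obj [359. 3
[... 672 characters left out ...]
98.  13.] [ 930.   97. 1751.] 2619
  obj [116. 155.] [407.   6.  12.] [ 892.  619. 1751.] 453
  obj [451. 166.] [ 407. -620.   13.] [ 793.    6. 1751.] 526
  obj [337. 157.] [ 407. -255.   23.] [ 788.    6. 1751.] 411
  obj [219. 163.] [407.   6.  12.] [ 779.  229. 1751.] 313
  obj [276. 178.] [407. -30.  12.] [ 713.   12. 1751.] 71
  obj [141. 185.] [407.   6.  12.] [ 687.  458. 1751.] 450
  obj [408. 194.] [ 407. -482.   12.] [ 649.    6. 1751.] 761
  obj [217. 220.] [407.   6.  13.] [ 658.  328. 1751.] 4365
  obj [316. 226.] [ 407. -210.   12.] [ 587.    6. 1751.] 1125
  obj [127. 219.] [407.   6.  14.] [ 576.  504. 1751.] 459
  obj [457. 253.] [ 300. -620.   13.] [ 545.    6. 1751.] 6052
```

send_rows([
  [0.15,-0.19,0.04,0,0,-0.25,1],
  [0.3,-0.37,0.06,0,0,-0.5,1],
  [0.45,-0.55,0.06,0,0,-0.75,1],
  [0.557,-0.68,0.06,0,0,-0.945,1],
  [0.557,-0.68,0.06,0,0,-0.945,1],
  [0.557,-0.68,0.06,0,0,-0.945,1],
  [0.557,-0.68,0.06,0,0,-0.945,1],
  [0.557,-0.68,0.06,0,0,-0.945,1],
  [0.557,-0.68,0.06,0,0,-0.945,1],
  [0.557,-0.68,0.06,0,0,-0.945,1],
])

```text
time_s: 1.35
ee_pos: [507.7, 188.1, 243.8]
ee_rot: [-180.0, -0.0, 99.8]
force: [-0.3, 0.4, 0.3]
gripper_width: 91.2
gripper_force: 0.0
```

```bash
python3 - <<'E'
import pickle; from h import *
from workcell import env,eyes
s=env.state(); print(s['time_s'],s['ee_pos'].round(1),s['ee_rot'].round(1),s['qpos'].round(1))
f=eyes.grab_frame('wrist'); cv2.imwrite('pics/w1.png',f['pixels'][:,:,::-1]); print(f['T_tool_cam'].round(3).tolist())
pickle.dump((s,f),open('w1.pkl','wb'))
F=pickle.load(open('F.pkl','rb'))
for n,(a,b,c,d),(e,g,h,k) in (('scene',(200,170,262,220),(320,222,385,255)),('top',(290,203,342,250),(185,190,240,216))):
    f=F[n];P=cloud(f);ok=f['depth']>0
    M=np.zeros(ok.shape,bool);M[b:d,a:c]=1
    t=P[M&ok&(P[...,2]>58.5)];print(n,'foot',((t.max(0)+t.min(0))/2).round(1),t.mean(0).round(1),len(t))
    M[:]=0;M[g:k,e:h]=1;gray=f['pixels'].max(-1)
    t=P[M&ok&(P[...,2]>112)&(gray<110)];
    print(' handle',cv2.minAreaRect(t[:,:2].astype(np.float32)),t.mean(0).round(1),len(t))
    m=M&(gray<90);v,u=np.nonzero(m);print(' dark ray',ray(f,u.mean(),v.mean(),125.5).round(1),len(u))
E
```

```text
1.35 [507.7 188.1 243.8] [-180.    -0.    99.8] [19.1 14.3 91.   0.  74.7  9.3]
[[0.0, -0.963, -0.269, 76.3], [1.0, 0.001, -0.0, -0.853], [0.0, -0.269, 0.963, -171.205], [0.0, 0.0, 0.0, 1.0]]
scene foot [ 524.7 -142.5   63.5] [ 523.5 -143.5   62.1] 148
 handle ((602.0283203125, 202.16885375976562), (8.438430786132812, 107.89502716064453), 9.947656631469727) [601.9 203.2 126.1] 89
 dark ray [609.3 202.3 125.5] 49
top foot [ 521.8 -140.5   64.1] [ 519.1 -145.5   62. ] 96
 handle ((593.6188354492188, 198.37815856933594), (2.2663354873657227, 102.90625762939453), 9.939250946044922) [595.6 189.2 120.2] 5
 dark ray [631.8 253.2 125.5] 120
```

View pics/w1.png

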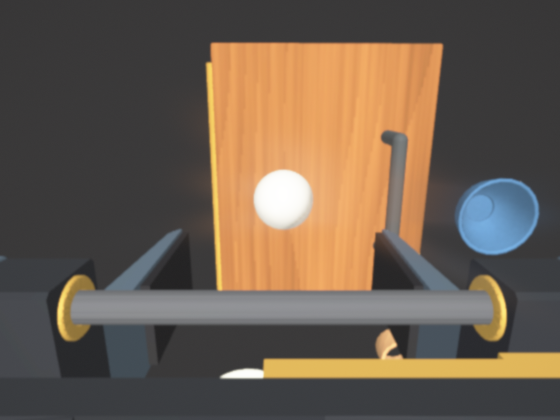

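The wrist view shows the ball at (283,199) between the fingers and the handle bar at about (397,185). The lid edges line up with the finger axes.

```bash
cat >> h.py <<'E'
def wcloud(s,f):
    from scipy.spatial.transform import Rotation as Ro
    v,u=np.mgrid[:420,:560]; d=f['depth'].astype(float)
    P=np.stack([(u-f['cx'])/f['fx']*d,(v-f['cy'])/f['fy']*d,d],-1)
    T=f['T_tool_cam'];P=P@T[:3,:3].T+T[:3,3]
    return P@Ro.from_euler('xyz',s['ee_rot'],degrees=True).as_matrix().T+s['ee_pos']
E
python3 - <<'E'
import pickle; from h import *
s,f=pickle.load(open('w1.pkl','rb'));P=wcloud(s,f);ok=f['depth']>0
M=np.zeros(ok.shape,bool);M[165:235,248:318]=1
hsv=cv2.cvtColor(f['pixels'],cv2.COLOR_RGB2HSV);m=M&ok&(hsv[...,1]<60)&(hsv[...,2]>90)&(P[...,2]>97)
print(sphere(P[m]).round(1),m.sum())
M[:]=0;M[125:225,380:412]=1;m=M&ok&(P[...,2]>115);print(cv2.minAreaRect(P[m][:,:2].astype(np.float32)),P[m].mean(0).round(1))
M[:]=0;M[50:220,220:430]=1;m=M&ok&(abs(P[...,2]-90)<6)&(hsv[...,1]>90);print(np.median(P[m][:,2]),cv2.minAreaRect(P[m][:,:2].astype(np.float32)))
E
```

```text
[508.  188.2 115.5] 2738
((593.2064819335938, 221.8356475830078), (12.15950870513916, 74.5221939086914), 9.646098136901855) [591.6 224.  129.9]
90.85994723782788 ((535.2716064453125, 240.53012084960938), (187.748779296875, 145.1141357421875), 9.891718864440918)
```

send_rows([
  [0,0.001,-0.05,0,0,0,1],
  [0,0.001,-0.1,0,0,0,1],
  [0,0.001,-0.15,0,0,0,1],
  [0,0.001,-0.2,0,0,0,1],
  [0,0.001,-0.25,0,0,0,1],
  [0,0.001,-0.28,0,0,0,1],
  [0,0.001,-0.292,0,0,0,1],
  [0,0.001,-0.292,0,0,0,1],
  [0,0.001,-0.292,0,0,0,1],
  [0,0.001,-0.292,0,0,0,1],
])

```text
time_s: 2.65
ee_pos: [509.1, 187.6, 98.7]
ee_rot: [179.9, -0.0, 99.7]
force: [-0.5, 0.3, -0.1]
gripper_width: 90.9
gripper_force: 0.0
```

send_rows([
  [0,0,0,0,0,0,0.4],
  [0,0,0,0,0,0,0.2],
  [0,0,0,0,0,0,0.1],
  [0,0,0,0,0,0,0],
  [0,0,0,0,0,0,-0.1],
  [0,0,0,0,0,0,-0.2],
  [0,0,0,0,0,0,-0.2],
  [0,0,0,0,0,0,-0.2],
  [0,0,0,0,0,0,-0.2],
  [0,0,0,0,0,0,-0.2],
], squeeze=15)

```text
time_s: 3.9
ee_pos: [508.7, 187.5, 98.0]
ee_rot: [180.0, -0.0, 99.7]
force: [0.0, -0.3, -0.4]
gripper_width: 48.8
gripper_force: 15.0
```

send_rows([
  [0,0,0.01,0,0,0,-0.2],
  [0,0,0.03,0,0,0,-0.2],
  [0,0,0.06,0,0,0,-0.2],
  [0,0,0.1,0,0,0,-0.2],
  [0,0,0.14,0,0,0,-0.2],
  [0,0,0.18,0,0,0,-0.2],
  [0,-0.02,0.2,0,0,0,-0.2],
  [0,-0.06,0.2,0,0,0,-0.2],
  [0,-0.12,0.2,0,0,0,-0.2],
  [0.003,-0.18,0.2,0,0,0,-0.2],
  [0.006,-0.24,0.2,0,0,0,-0.2],
  [0.01,-0.3,0.2,0,0,0,-0.2],
  [0.014,-0.36,0.2,0,0,0,-0.2],
  [0.018,-0.42,0.2,0,0,0,-0.2],
  [0.022,-0.46,0.2,0,0,0,-0.2],
  [0.025,-0.49,0.2,0,0,0,-0.2],
  [0.025,-0.5,0.2,0,0,0,-0.2],
  [0.025,-0.5,0.2,0,0,0,-0.2],
  [0.025,-0.5,0.2,0,0,0,-0.2],
])

```text
time_s: 6.28
ee_pos: [521.0, -62.0, 197.9]
ee_rot: [-180.0, -0.0, 99.7]
force: [0.1, -1.0, -1.9]
gripper_width: 49.0
gripper_force: 15.0
```

```bash
python3 - <<'E'
import pickle; from h import *
from workcell import env,eyes
s=env.state(); print(s['ee_pos'].round(1),s['ee_rot'].round(1),s['gripper_width'])
f=eyes.grab_frame('wrist'); cv2.imwrite('pics/w2.png',f['pixels'][:,:,::-1])
pickle.dump((s,f),open('w2.pkl','wb'));P=wcloud(s,f);ok=f['depth']>0
hsv=cv2.cvtColor(f['pixels'],cv2.COLOR_RGB2HSV)
near=np.hypot(P[...,0]-521,P[...,1]+145)<75
m=ok&near&(P[...,2]>59)&(P[...,2]<68);t=P[m];v,u=np.nonzero(m);print('foot',t.min(0).round(1),t.max(0).round(1),t.mean(0).round(1),len(t),u.mean(),v.mean())
m=ok&(P[...,2]>s['ee_pos'][2]-8)&(P[...,2]<s['ee_pos'][2]+50)&(np.hypot(P[...,0]-s['ee_pos'][0],P[...,1]-s['ee_pos'][1])<32)&(hsv[...,1]<40)&(hsv[...,2]>140);print('ball',sphere(P[m]).round(1),m.sum())
E
```

```text
[521.  -62.  197.9] [-180.    -0.    99.7] 49.002097068332816Traceback (most recent call last):
  File "<stdin>", line 8, in <module>
    return umr_minimum(a, axis, None, out, keepdims, initial, where)
ValueError: zero-size array to reduction operation minimum which has no identity
```

View pics/w2.png

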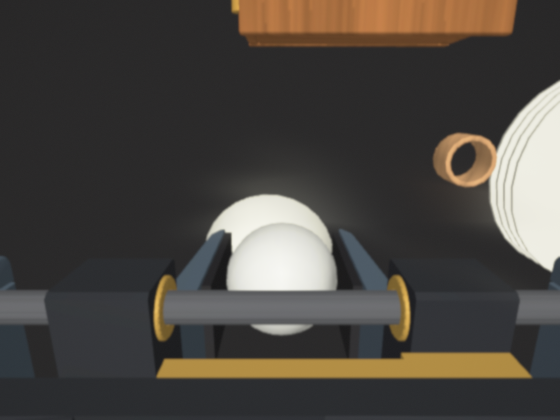

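The ball is held at (282,278) and hides the bowl's foot ring behind it. I'll carry it past the bowl so the camera can see the ring.

send_rows([
  [0,-0.02,0,0,0,0,-0.2],
  [0,-0.06,0,0,0,0,-0.2],
  [0,-0.12,0,0,0,0,-0.2],
  [0,-0.18,0,0,0,0,-0.2],
  [0,-0.24,0,0,0,0,-0.2],
  [0,-0.28,0,0,0,0,-0.2],
  [0,-0.31,0,0,0,0,-0.2],
  [0,-0.32,0,0,0,0,-0.2],
  [0,-0.32,0,0,0,0,-0.2],
  [0,-0.32,0,0,0,0,-0.2],
])

```text
time_s: 7.58
ee_pos: [521.2, -221.8, 198.0]
ee_rot: [180.0, -0.0, 99.8]
force: [-0.0, 0.4, -1.6]
gripper_width: 48.7
gripper_force: 15.0
```

```bash
python3 - <<'E'
import pickle; from h import *
from workcell import env,eyes
s=env.state(); print(s['ee_pos'].round(1),s['ee_rot'].round(1),s['gripper_width'])
f=eyes.grab_frame('wrist'); cv2.imwrite('pics/w3.png',f['pixels'][:,:,::-1])
pickle.dump((s,f),open('w3.pkl','wb'));P=wcloud(s,f);ok=f['depth']>0
hsv=cv2.cvtColor(f['pixels'],cv2.COLOR_RGB2HSV)
near=ok&(np.hypot(P[...,0]-521,P[...,1]+145)<75)
m=near&(P[...,2]>60)&(P[...,2]<68);t=P[m];v,u=np.nonzero(m);print('foot',len(t),P[near][:,2].max())
if len(t):
    (c,r)=cv2.minEnclosingCircle(t[:,:2].astype(np.float32));print(c,r,t.mean(0).round(1),u.mean(),v.mean())
m=ok&(P[...,2]>s['ee_pos'][2]-8)&(P[...,2]<s['ee_pos'][2]+50)&(np.hypot(P[...,0]-s['ee_pos'][0],P[...,1]-s['ee_pos'][1])<32)&(hsv[...,1]<40)&(hsv[...,2]>140);print('ball',m.sum(),sphere(P[m]).round(1))
E
```

```text
[ 521.2 -221.8  198. ] [180.   -0.   99.8] 48.72954902612335
foot 922 320.8373219583998
(519.7281494140625, -143.2276153564453) 20.88117218017578 [ 519.6 -142.9   63.1] 297.43167028199565 102.37310195227765
ball 6343 [ 520.2 -221.3  215.6]
```

View pics/w3.png

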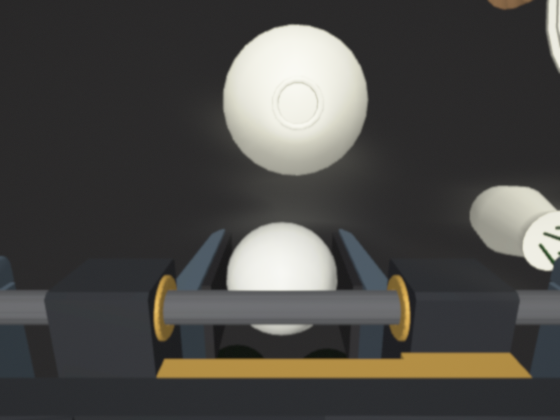

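The ring is centred at (297,102) in the image, which gives (519.7,-143.2) in the world. The ball is at (282,278) and needs to move about (-0.5, +78, -133).

send_rows([
  [0,0.02,0,0,0,0,-0.2],
  [0,0.06,0,0,0,0,-0.2],
  [0,0.1,0,0,0,0,-0.2],
  [-0.001,0.14,-0.02,0,0,0,-0.2],
  [-0.001,0.156,-0.05,0,0,0,-0.2],
  [-0.001,0.156,-0.1,0,0,0,-0.2],
  [-0.001,0.156,-0.15,0,0,0,-0.2],
  [-0.001,0.156,-0.2,0,0,0,-0.2],
  [-0.001,0.156,-0.23,0,0,0,-0.2],
  [-0.001,0.156,-0.25,0,0,0,-0.2],
  [-0.001,0.156,-0.258,0,0,0,-0.2],
  [-0.001,0.156,-0.258,0,0,0,-0.2],
  [-0.001,0.156,-0.258,0,0,0,-0.2],
  [-0.001,0.156,-0.258,0,0,0,-0.2],
])

```text
time_s: 9.38
ee_pos: [521.0, -144.7, 69.5]
ee_rot: [179.9, 0.0, 99.7]
force: [1.0, -0.0, -2.9]
gripper_width: 49.0
gripper_force: 15.0
```

send_rows([
  [0,0,-0.002,0,0,0,-0.2],
  [0,0,-0.004,0,0,0,-0.2],
  [0,0,-0.006,0,0,0,-0.2],
  [0,0,-0.007,0,0,0,-0.2],
  [0,0,-0.007,0,0,0,-0.2],
  [0,0,-0.007,0,0,0,-0.2],
])

```text
time_s: 10.12
ee_pos: [520.7, -144.6, 65.5]
ee_rot: [180.0, 0.0, 99.7]
force: [0.1, -0.1, -1.8]
gripper_width: 49.4
gripper_force: 15.0
```

send_rows([
  [0,0.001,-0.001,0,0,0,-0.2],
  [0,0.001,-0.002,0,0,0,-0.2],
  [0,0.001,-0.002,0,0,0,-0.2],
  [0,0.001,-0.002,0,0,0,-0.2],
])

```text
time_s: 10.62
ee_pos: [520.8, -144.1, 64.6]
ee_rot: [180.0, 0.0, 99.7]
force: [0.4, -0.1, -0.9]
gripper_width: 49.2
gripper_force: 15.0
```

send_rows([
  [0,0,-0.001,0,0,0,-0.2],
  [0,0,-0.002,0,0,0,-0.2],
  [0,0,-0.002,0,0,0,-0.2],
  [0,0,-0.002,0,0,0,-0.2],
])

```text
time_s: 11.12
ee_pos: [520.9, -144.1, 64.3]
ee_rot: [179.9, 0.0, 99.7]
force: [-1.7, 1.1, 5.3]
gripper_width: 49.2
gripper_force: 15.0
```

Contact is made, so I'll release slowly.

send_rows([
  [0,0,0.001,0,0,0,-0.2],
  [0,0,0.001,0,0,0,0.08],
  [0,0,0.001,0,0,0,0.11],
  [0,0,0.001,0,0,0,0.14],
  [0,0,0.001,0,0,0,0.18],
  [0,0,0.001,0,0,0,0.24],
  [0,0,0.001,0,0,0,0.32],
  [0,0,0.001,0,0,0,0.45],
  [0,0,0.001,0,0,0,0.6],
  [0,0,0.001,0,0,0,0.8],
  [0,0,0.001,0,0,0,1],
  [0,0,0.001,0,0,0,1],
  [0,0,0.001,0,0,0,1],
], squeeze=5)

```text
time_s: 12.75
ee_pos: [520.7, -144.0, 64.0]
ee_rot: [180.0, 0.0, 99.7]
force: [0.6, -1.8, 0.1]
gripper_width: 90.9
gripper_force: 0.0
```

send_rows([
  [0,0,0.01,0,0,0,1],
  [0,0,0.04,0,0,0,1],
  [0,0,0.08,0,0,0,1],
  [0,0,0.14,0,0,0,1],
  [0,0,0.2,0,0,0,1],
  [0,0,0.26,0,0,0,1],
  [0,0,0.3,0,0,0,1],
  [0,0,0.3,0,0,0,1],
  [0,0,0.3,0,0,0,1],
])

```text
time_s: 13.88
ee_pos: [520.2, -143.9, 213.6]
ee_rot: [-180.0, -0.0, 99.7]
force: [0.1, -0.4, 0.2]
gripper_width: 91.2
gripper_force: 0.0
```

```bash
python3 - <<'E'
from h import *
from workcell import env,eyes
s=env.state(); print(s['time_s'],s['ee_pos'].round(1),s['ee_rot'].round(2))
f=eyes.grab_frame('wrist'); cv2.imwrite('pics/w4.png',f['pixels'][:,:,::-1])
P=wcloud(s,f);ok=f['depth']>0
m=ok&(np.hypot(P[...,0]-520,P[...,1]+143)<30)&(P[...,2]>85)&(P[...,2]<112);print(m.sum(),sphere(P[m]))
E
```

```text
13.875 [ 520.2 -143.9  213.6] [-1.7996e+02 -2.0000e-02  9.9710e+01]
2651 [ 519.7617198  -143.33527256   81.98991838]
```

View pics/w4.png

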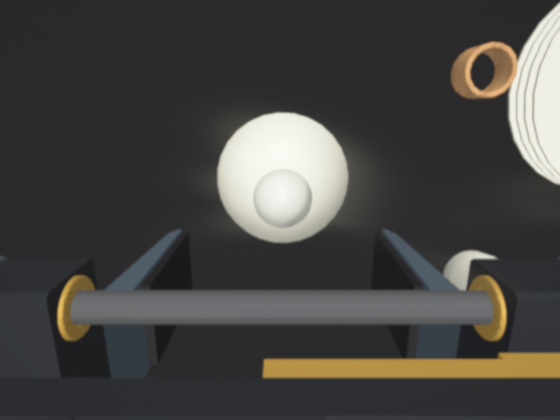

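The ball sits in the ring at (283,197) in the image, and its fitted centre is (519.8,-143.3,82.0). Next I'll move to the handle.

send_rows([
  [0.01,0.02,0.05,0,0,0,1],
  [0.02,0.1,0.05,0,0,0,1],
  [0.05,0.2,0.05,0,0,0,1],
  [0.07,0.31,0.05,0,0,0,1],
  [0.09,0.42,0.05,0,0,0,1],
  [0.12,0.53,0.05,0,0,0,1],
  [0.14,0.63,0.05,0,0,0,1],
  [0.153,0.69,0.05,0,0,0,1],
  [0.153,0.69,0.05,0,0,0,1],
  [0.153,0.69,0.05,0,0,0,1],
  [0.153,0.69,0.05,0,0,0,1],
])

```text
time_s: 15.3
ee_pos: [596.9, 199.6, 238.8]
ee_rot: [-180.0, 0.0, 99.6]
force: [-0.0, -0.6, -0.4]
gripper_width: 90.8
gripper_force: 0.0
```

```bash
python3 - <<'E'
from h import *
from workcell import env,eyes
s=env.state(); print(s['time_s'],s['ee_pos'].round(1),s['ee_rot'].round(2))
f=eyes.grab_frame('wrist'); cv2.imwrite('pics/w5.png',f['pixels'][:,:,::-1])
P=wcloud(s,f);ok=f['depth']>0
m=ok&(np.hypot(P[...,0]-596,P[...,1]-201)<70)&(P[...,2]>118)&(P[...,2]<138);print(m.sum(),cv2.minAreaRect(P[m][:,:2].astype(np.float32)),P[m].mean(0))
E
```

```text
15.3 [596.9 199.6 238.8] [-1.7997e+02  3.0000e-02  9.9620e+01]
2028 ((596.6222534179688, 204.20077514648438), (11.628151893615723, 110.26830291748047), 9.500029563903809) [596.01390981 206.94153337 130.52161594]
```

send_rows([
  [0,0.004,-0.03,0,0,0,1],
  [0,0.004,-0.08,0,0,0,1],
  [0,0.004,-0.13,0,0,0,1],
  [0,0.004,-0.18,0,0,0,1],
  [0,0.004,-0.22,0,0,0,1],
  [0,0.004,-0.25,0,0,0,1],
  [0,0.004,-0.264,0,0,0,1],
  [0,0.004,-0.264,0,0,0,1],
  [0,0.004,-0.264,0,0,0,0.5],
  [0,0.004,-0.264,0,0,0,0],
  [0,0.004,-0.264,0,0,0,-0.4],
  [0,0.004,-0.264,0,0,0,-0.7],
  [0,0.004,-0.264,0,0,0,-1],
  [0,0.004,-0.264,0,0,0,-1],
  [0,0.004,-0.264,0,0,0,-1],
  [0,0.004,-0.264,0,0,0,-1],
  [0,0.004,-0.264,0,0,0,-1],
  [0,0.004,-0.264,0,0,0,-1],
], squeeze=30)

```text
time_s: 17.6
ee_pos: [597.7, 203.0, 107.0]
ee_rot: [179.9, -0.0, 99.7]
force: [2.2, 0.3, -0.9]
gripper_width: 11.2
gripper_force: 30.0
```

```bash
python3 -c "
import numpy as np
p=np.radians(9.65)
for th in np.arange(3,49,3):
    t=np.radians(th);c,s=np.cos(t),np.sin(t);dx=150*c-24.5*s-150;dz=150*s+24.5*c-24.5
    print(th,[round(float(v),4) for v in (dx*np.cos(p)/500,dx*np.sin(p)/500,dz/500,th/60*np.sin(p),-th/60*np.cos(p),0)])
"
```

```text
3 [-0.0029, -0.0005, 0.0156, 0.0084, -0.0493, 0.0]
6 [-0.0067, -0.0011, 0.0311, 0.0168, -0.0986, 0.0]
9 [-0.0112, -0.0019, 0.0463, 0.0251, -0.1479, 0.0]
12 [-0.0165, -0.0028, 0.0613, 0.0335, -0.1972, 0.0]
15 [-0.0226, -0.0038, 0.076, 0.0419, -0.2465, 0.0]
18 [-0.0294, -0.005, 0.0903, 0.0503, -0.2958, 0.0]
21 [-0.037, -0.0063, 0.1043, 0.0587, -0.345, 0.0]
24 [-0.0452, -0.0077, 0.1178, 0.0671, -0.3943, 0.0]
27 [-0.0542, -0.0092, 0.1309, 0.0754, -0.4436, 0.0]
30 [-0.0638, -0.0108, 0.1434, 0.0838, -0.4929, 0.0]
33 [-0.074, -0.0126, 0.1555, 0.0922, -0.5422, 0.0]
36 [-0.0849, -0.0144, 0.167, 0.1006, -0.5915, 0.0]
39 [-0.0963, -0.0164, 0.1779, 0.109, -0.6408, 0.0]
42 [-0.1083, -0.0184, 0.1882, 0.1173, -0.6901, 0.0]
45 [-0.1208, -0.0205, 0.1978, 0.1257, -0.7394, 0.0]
48 [-0.1338, -0.0227, 0.2067, 0.1341, -0.7887, 0.0]
```

send_rows([
  [-0.001,0,0.008,0.004,-0.025,0,-1],
  [-0.003,-0.0005,0.0156,0.008,-0.049,0,-1],
  [-0.005,-0.001,0.023,0.0125,-0.074,0,-1],
  [-0.0067,-0.001,0.031,0.017,-0.0986,0,-1],
  [-0.009,-0.0015,0.039,0.021,-0.123,0,-1],
  [-0.011,-0.002,0.0463,0.025,-0.148,0,-1],
  [-0.0138,-0.0023,0.0538,0.029,-0.1725,0,-1],
  [-0.0165,-0.0028,0.0613,0.0335,-0.1972,0,-1],
  [-0.0165,-0.0028,0.0613,0.0335,-0.1972,0,-1],
  [-0.0165,-0.0028,0.0613,0.0335,-0.1972,0,-1],
])

```text
time_s: 18.85
ee_pos: [589.2, 201.6, 137.9]
ee_rot: [168.0, 0.0, 99.7]
force: [4.6, 0.9, 0.8]
gripper_width: 11.4
gripper_force: 30.0
```

```bash
python3 - <<'E'
from workcell import env
s=env.state(); print({k:s[k].round(1).tolist() for k in('ee_pos','ee_rot','qpos','force','torque')})
E
```

```text
{'ee_pos': [589.2, 201.6, 137.9], 'ee_rot': [168.0, 0.0, 99.7], 'qpos': [18.9, 20.2, 99.6, -2.6, 48.3, 10.7], 'force': [4.6, 0.9, 0.8], 'torque': [-0.1, -0.6, 0.0]}
```

send_rows([
  [-0.003,-0.0005,0.0074,0.004,-0.025,0,-1],
  [-0.0061,-0.001,0.0147,0.0084,-0.0493,0,-1],
  [-0.0095,-0.0016,0.0219,0.0126,-0.074,0,-1],
  [-0.0129,-0.0022,0.029,0.0168,-0.0986,0,-1],
  [-0.0167,-0.0028,0.036,0.021,-0.123,0,-1],
  [-0.0205,-0.0035,0.043,0.025,-0.148,0,-1],
  [-0.0246,-0.0042,0.0498,0.029,-0.1725,0,-1],
  [-0.0287,-0.0049,0.0565,0.0335,-0.1972,0,-1],
  [-0.0287,-0.0049,0.0565,0.0335,-0.1972,0,-1],
  [-0.0287,-0.0049,0.0565,0.0335,-0.1972,0,-1],
])

```text
time_s: 20.1
ee_pos: [574.6, 199.1, 166.4]
ee_rot: [155.9, 0.0, 99.7]
force: [4.1, -0.7, 1.7]
gripper_width: 11.5
gripper_force: 30.0
```

```bash
python3 - <<'E'
from workcell import env
s=env.state(); print({k:s[k].round(1).tolist() for k in('ee_pos','ee_rot','qpos','force','torque')})
E
```

```text
{'ee_pos': [574.6, 199.1, 166.4], 'ee_rot': [155.9, 0.0, 99.7], 'qpos': [20.4, 13.1, 109.2, -7.8, 34.3, 16.3], 'force': [4.1, -0.7, 1.7], 'torque': [-0.1, -0.6, -0.0]}
```

send_rows([
  [-0.0045,-0.0008,0.0066,0.0042,-0.0247,0,-1],
  [-0.009,-0.0015,0.0131,0.0084,-0.0493,0,-1],
  [-0.0138,-0.0024,0.0195,0.0126,-0.074,0,-1],
  [-0.0186,-0.0032,0.0257,0.0168,-0.0986,0,-1],
  [-0.0245,-0.0042,0.0313,0.0168,-0.0986,0,-1],
  [-0.0304,-0.0052,0.0367,0.0168,-0.0986,0,-1],
  [-0.0366,-0.0062,0.042,0.0168,-0.0986,0,-1],
  [-0.0428,-0.0073,0.0471,0.0168,-0.0986,0,-1],
  [-0.0493,-0.0084,0.052,0.0168,-0.0986,0,-1],
  [-0.0558,-0.0095,0.0568,0.0168,-0.0986,0,-1],
  [-0.0625,-0.0106,0.0614,0.0168,-0.0986,0,-1],
  [-0.0692,-0.0118,0.0658,0.0168,-0.0986,0,-1],
  [-0.0762,-0.013,0.07,0.0168,-0.0986,0,-1],
  [-0.0831,-0.0141,0.0741,0.0168,-0.0986,0,-1],
  [-0.0831,-0.0141,0.0741,0.0168,-0.0986,0,-1],
  [-0.0831,-0.0141,0.0741,0.0168,-0.0986,0,-1],
  [-0.0831,-0.0141,0.0741,0.0168,-0.0986,0,-1],
])

```text
time_s: 22.22
ee_pos: [533.6, 192.2, 203.6]
ee_rot: [149.9, 0.0, 99.7]
force: [5.3, -1.2, 5.5]
gripper_width: 11.4
gripper_force: 30.0
```

```bash
python3 - <<'E'
from h import *
from workcell import env,eyes
s=env.state(); print({k:s[k].round(1).tolist() for k in('ee_pos','ee_rot','qpos','force','torque')})
p=np.radians(9.65);ex=np.array([np.cos(p),np.sin(p),0]);ey=np.array([-np.sin(p),np.cos(p),0])
O=np.array([448.6,176.3,82.5])
for n in('scene','top'):
    f=eyes.grab_frame(n);cv2.imwrite(f'pics/{n}2.png',f['pixels'][:,:,::-1])
    P=cloud(f);hsv=cv2.cvtColor(f['pixels'],cv2.COLOR_RGB2HSV);L=P-O
    x,y,z=L@ex,L@ey,L[...,2]
    m=(f['depth']>0)&(hsv[...,1]>90)&(hsv[...,0]<25)&(x>-20)&(x<160)&(abs(y)<122)&(z>18)&(z<150)&(abs(z-x)<35)
    # robust plane by iterated SVD
    Q=np.stack([x[m],y[m],z[m]],1)
    for _ in range(6):
        c=np.median(Q,0) if _==0 else Q.mean(0);U=np.linalg.svd(Q-c,full_matrices=False)[2][2];U*=np.sign(U[2]);r=abs((Q-c)@U);Q=Q[r<max(2.5,1.5*np.median(r))]
    print(n,m.sum(),len(Q),U.round(3),'angle',np.degrees(np.arctan2(-U[0],U[2])).round(2),'off',(c@U).round(1))
    b=(f['depth']>0)&(np.hypot(P[...,0]-520,P[...,1]+143)<28)&(P[...,2]>87)&(P[...,2]<112);print('ball',b.sum(),sphere(P[b]).round(1))
E
```

```text
{'ee_pos': [533.6, 192.2, 203.6], 'ee_rot': [149.9, 0.0, 99.7], 'qpos': [22.4, 5.5, 115.3, -12.7, 30.2, 22.0], 'force': [5.3, -1.2, 5.5], 'torque': [-0.1, -0.9, -0.2]}
scene 1564 1292 [-0.7    0.001  0.714] angle 44.47 off 8.7
ball 236 [ 520.1 -146.    82.8]
top 2088 1315 [-0.701 -0.     0.713] angle 44.53 off 6.7
ball 163 [ 522.1 -145.2   81.6]
```

View pics/scene2.png

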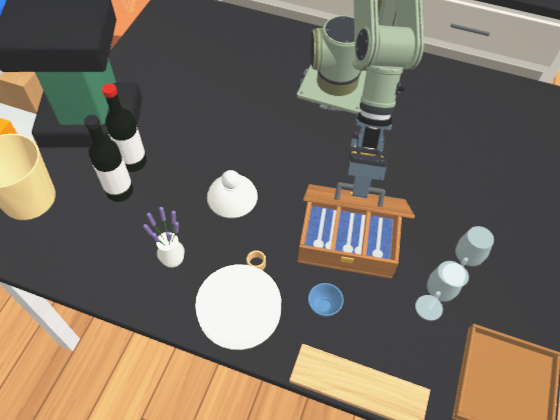

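The scene view shows the lid raised and held, with the handle at about (360,190), and the ball on the bowl at (231,179). The lid measures 44.5°, so I'll nudge it by 0.5°.

send_rows([
  [-0.0012,-0.0002,0.0006,0,0,0,-1],
  [-0.0024,-0.0004,0.0013,0,0,0,-1],
  [-0.0024,-0.0004,0.0013,0,0,0,-1],
  [-0.0024,-0.0004,0.0013,0,0,0,-1],
  [-0.0024,-0.0004,0.0013,0,0,0,-1],
  [-0.0024,-0.0004,0.0013,0,0,0,-1],
  [-0.0024,-0.0004,0.0013,0,0,0,-1],
  [-0.0024,-0.0004,0.0013,0,0,0,-1],
])

```text
time_s: 23.32
ee_pos: [532.5, 192.0, 204.2]
ee_rot: [149.9, 0.0, 99.7]
force: [5.2, -0.6, 3.3]
gripper_width: 11.2
gripper_force: 30.0
```

```bash
python3 - <<'E'
from h import *
from workcell import env,eyes
p=np.radians(9.65);ex=np.array([np.cos(p),np.sin(p),0]);ey=np.array([-np.sin(p),np.cos(p),0])
O=np.array([448.6,176.3,82.5])
for n in('scene','top')*2:
    f=eyes.grab_frame(n)
    P=cloud(f);hsv=cv2.cvtColor(f['pixels'],cv2.COLOR_RGB2HSV);L=P-O
    x,y,z=L@ex,L@ey,L[...,2]
    m=(f['depth']>0)&(hsv[...,1]>90)&(hsv[...,0]<25)&(x>-20)&(x<160)&(abs(y)<122)&(z>18)&(z<150)&(abs(z-x)<35)
    Q=np.stack([x[m],y[m],z[m]],1)
    for _ in range(6):
        c=np.median(Q,0) if _==0 else Q.mean(0);U=np.linalg.svd(Q-c,full_matrices=False)[2][2];U*=np.sign(U[2]);r=abs((Q-c)@U);Q=Q[r<max(2.5,1.5*np.median(r))]
    print(n,'angle',np.degrees(np.arctan2(-U[0],U[2])).round(2))
s=env.state(); print({k:s[k].round(1).tolist() for k in('ee_pos','qvel','force','torque')},s['gripper_width'],s['time_s'])
E
```

```text
scene angle 44.92
top angle 45.1
scene angle 44.97
top angle 44.98
{'ee_pos': [532.5, 192.0, 204.3], 'qvel': [0.1, -0.1, -0.1, -0.0, -0.0, -0.0], 'force': [5.5, -1.1, 3.9], 'torque': [-0.1, -1.0, -0.2]} 11.004355509919675 23.525
```

```bash
python3 -c "
from workcell import env
print(env.job_done())"
```

```text
the job is handed in; nothing more can be done
None
```

The ball is balanced in the bowl's foot ring, the gripper is holding the chest lid still at 45° (measured 44.9–45.1°), and I handed the job in at about 23.5 s with no sign that any other tableware was touched.

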